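# Crack open the airtight ingredient box

## Task

A small thin-walled glass beaker has been left on the lid of the airtight box: take it off, squeezing it lightly, and stand it upright on the round cork coaster with its whole foot on the cork, set down rather than dropped. Then grip the steel tab, pull the lid free of its sticky seal and hold it about 2 cm open at the front edge without letting it swing wide. Finish while still holding the lid there; leave the scale and the two bottles alone.

Things in the scene. Friction and masses are not known exactly. Their poses are not given: they have to be found in the camera images.
- tin: White enamelled airtight box, fixed to the table, with a wooden lid: 190 (its x) x 220 (its y) x 85 mm high, then a 4 mm black gasket, then the lid. Origin: centre of its underside, on the table. Its own x axis points from the lid's front edge (where the tab is, towards the robot) to the hinge at the far rim; z is up.
- lid (a joint): Angle of the box's lid in rad: 0 shut, growing as the front edge rises; it can swing to 1.5. The front edge lies 190 mm from the hinge, so 0.1 rad is 19 mm of opening. The seal holds the shut lid: it takes about 12 to 15 N upward at the tab to break it, the peak comes within the first 2 mm of rise and the hold is gone after about 6 mm; from then on only the lid's weight and a slight drag remain, 2 to 5 N at the tab. Let go, the lid falls shut and seals again.
- lid_tab (a point): Centre of the steel grip tab that stands on the lid near its front edge: an upright block 44 mm long (along the box's x), 18 mm thick (along the box's y: grip it across this), 36 mm tall, its top 135 mm above the table with the lid shut. 70 mm to the front of the box's centre. Turns with the lid (x towards the hinge, z along the tab upward).
- lid_hinge (a point): Point on the lid's hinge line, in the middle: at the far rim, 95 mm behind the box's centre and 89 mm above the table. The hinge runs along the box's y. The lid is a slab 10 mm thick, its top 99 mm above the table.
- beaker_mid (a point): Centre (half-way up) of the loose thin glass beaker: straight, round, 50 mm outside diameter, 70 mm tall, 3 mm wall, open at the top, 55 to 100 g. It starts upright on the rear part of the box's lid. It cracks when squeezed with more than 50 N by each finger (100 N for both together).
- coaster_top (a point): Centre of the top of the fixed round cork coaster, 100 mm in diameter, 6 mm thick, lying to the left or right of the box.
- scale: Grey pocket scale lying on the table on the other side of the box from the coaster, 72 x 125 x 19 mm, origin at the centre of its underside. Not to be moved.
- bottle_a: Small amber bottle with a black cap, 30 mm in diameter, 75 mm tall, beyond the box to one side; origin at the centre of its underside. Not to be moved.
- bottle_b: A second bottle, the same as the first, on the other side. Not to be moved.

How it is judged:
By the outcome, as a careful person would: the job done as asked, in the order asked, and still so for the second after the job is handed in, while the arm keeps its last pose, push and grip.
It also fails if it takes over 48 s, if anything falls off the work surface, if the arm or the gripper's body presses on something with over 40 N, if the wrist force passes 120 N, or if a joint passes its speed limit or range.

## Robot

A 6-joint arm with a two-finger parallel gripper is mounted at the origin on the work surface. World frame = base frame: x ahead of the robot, y to its left, z up, the work surface at z = 0. Lengths are in mm, angles in rad, forces in N, time in s.
With the tool pointing down it reaches from about 350 to 775 mm from the base axis. Payload 7.3 kg.
Tool frame: the origin (TCP) lies midway between the tips of the shut fingers; the grasp point (between the pads) lies 19 mm behind it; x points along the fingers, y is the direction in which the jaws open and shut, and the axes are right-handed (so a half turn about x gives the same grasp; the last joint's range is limited). The gripper opens to 92 mm and grips with 3 to 60 N. Pads are 19 mm wide; open, the fingers measure 130 mm over their backs; the gripper's body (75 mm by 190 mm) begins 47 mm behind the grasp point.
Start: joints at [1.065, 0.342, 1.524, -0, 1.275, -0.146], TCP at [184.834, 491.411, 192.441] pointing down, gripper open.
Joint ranges: [-2.53, 2.53], [-0.77, 2.02], [0.04, 2.7], [-1, 4.14], [0.28, 2.66], [-3.11, 3.11]. Speed limits (rad/s): [2.57, 2.57, 3.14, 3.14, 3.14, 3.14].

## Interface

Orientations are given as [roll, pitch, yaw] about the fixed x, y, z axes, in that order (R = Rz(yaw) Ry(pitch) Rx(roll)).
In Python, from plant import bot gives the robot as it stands. The module is installed in compiled form; this text tells all that it offers.
- The arm moves only by the shell command python3 -m handwheel 'ROWS' [OPENING]. ROWS is JSON, a list that holds one entry, the list of rows, each a list of 4 numbers: the shift along the tool's x, y, z in cm, then the turn about the tool's x in rad. A call has 1 to 8 rows; each row shifts and turns the commanded pose from where the row before left it, along the tool's axes as they then stand; what a row does not reach is not made up. A row lasts 1/12 s, in which the tool goes at most 41.7 mm and 7.16 degrees, less where a joint would pass 70% of its speed; a pose out of reach is approached as far as the arm can. A call is refused whole if a number of a shift passes 4.17 or a number of a turn 0.125, either way. A call with a gripper value outside its range is refused whole. OPENING is the opening, from 0 (shut) to 1 (fully open), set as the call begins (- or left out, the last holds). The fingers move at their own pace and stop on an object; the grip force is fixed at half the most. Time passes only in rows, so rows that do not move let the fingers close. It gives the time, the measured TCP pose, the force and the opening at its end, in the units of the state.
- bot.get_obs(): the state, without advancing time (a new reading comes with each control period).
- bot.capture(name): name is "scene" or "top" or "wrist"; returns (picture, depth): 480x640x3 uint8, red, green, blue; 480x640 float32, mm along the optical axis (not along the pixel's ray), 0 where there is no reading.
- bot.camera_model(name): a dict with "fx", "fy", "cx", "cy" (pixels), "position" and "rotation" of the camera in the world. Camera axes: x right, y down, z forward; pixel columns grow to the right and rows downward; lengths in mm; the calibration is good to about 2 mm. A picture is of the moment at which its call begins: read the wrist's pose just before it. camera_model takes no time and is no camera call; for the wrist camera it gives the pose at the moment of the call.
- bot.close_job(): hands the job in, once; it reports no verdict.
Trained networks look in the newest picture that a camera, given by its name, has taken for a name from the list of things; names that differ only in an ending like _2 or _b are one class to them, and where a whole thing is asked for, a point or a joint stands for the part that bears it (a point fixed in the world has none). Each returns a list of dicts, best first, with "conf" (0 to 1); they miss things now and then, are a little off and sometimes report something else, mostly with a low value. They report only what shows in the picture. A call takes as long as a camera call.
- bot.find_in(camera, label): "bbox" ([left, top, width, height] in pixels, round what is visible of it).
- bot.spot_point(camera, label): "point" ([column, row] in pixels: a listed point, or the origin of a listed thing).
The state is a dict: "time": time; "joint_positions": joint angles; "dq": joint speeds; "tau": joint torques, N m; "tool_pos": TCP position; "tcp_rot": TCP orientation; "contact_force": force on the tool from outside, world axes, zero at the start; "moment": the same for the moment, N m; "grip_width": finger opening in mm.
Only numpy, scipy, OpenCV 4.12 (cv2) and the standard library are available. Lean on these libraries where they do the work, as an engineer would, in place of code of your own. Each camera call takes 0.05 s, during which the arm holds its last target.

## Working session

There is one attempt and no reset: what is moved stays moved. The work goes in short steps, Python scripts to look and compute and a shell command to move; the robot and the scene stay as the last step left them, time stands still between calls to the robot, and variables do not carry over. Pictures are saved under pics/ and viewed, and the job is handed in when it is done.

```bash
mkdir -p pics; cat > h.py <<'E'
import numpy as np, cv2
from scipy.spatial.transform import Rotation as Ro
from plant import bot
def pix2w(cm,u,v,d):
    p=np.array([(u-cm["cx"])/cm["fx"]*d,(v-cm["cy"])/cm["fy"]*d,d])
    return np.array(cm["rotation"])@p+np.array(cm["position"])
def pixz(cm,u,v,z):
    r=np.array(cm["rotation"])@np.array([(u-cm["cx"])/cm["fx"],(v-cm["cy"])/cm["fy"],1])
    o=np.array(cm["position"]); return o+r*(z-o[2])/r[2]
def cloud(cm,D):
    v,u=np.mgrid[0:480,0:640]
    P=np.stack([(u-cm["cx"])/cm["fx"]*D,(v-cm["cy"])/cm["fy"]*D,D],-1)
    return P@np.array(cm["rotation"]).T+np.array(cm["position"])
E
python3 - <<'E'
from h import *
np.set_printoptions(precision=2,suppress=True)
o=bot.get_obs(); print({k:np.round(v,3) for k,v in o.items()})
for n in ["scene","top"]:
    p,d=bot.capture(n); cv2.imwrite(f"pics/{n}0.png",p[:,:,::-1]); np.save(f"{n}0.npy",d)
    cm=bot.camera_model(n); print(n,cm)
cm=bot.camera_model("top")
for l,z in [("tin",0),("lid_tab",117),("lid_hinge",89),("beaker_mid",134),("coaster_top",6),("scale",0),("bottle_a",0)]:
    for r in bot.spot_point("top",l)[:2]:
        print(l,r, pixz(cm,*r["point"],z))
print(bot.get_obs()["time"])
E
```

```text
{'time': np.float64(0.0), 'joint_positions': array([ 1.06,  0.34,  1.52,  0.  ,  1.27, -0.15]), 'dq': array([-0.,  0., -0., -0.,  0.,  0.]), 'tau': array([  0.  , -43.12, -24.42,   0.07,   0.06,  -0.  ]), 'tool_pos': array([184.6 , 490.98, 191.74]), 'tcp_rot': array([-1.73,  1.57, -2.09]), 'contact_force': array([-0.8 ,  0.08,  0.23]), 'moment': array([ 0.02,  0.01, -0.01]), 'grip_width': np.float64(91.79)}
scene {'fx': 573.9816483043211, 'fy': 573.9816483043211, 'cx': 328.0755009801694, 'cy': 234.58000861671985, 'position': array([818.28, 469.54, 959.58]), 'rotation': array([-2.57, -0.01,  2.67])}
top {'fx': 591.2107222286179, 'fy': 591.2107222286179, 'cx': 314.18792735947864, 'cy': 245.8299643314312, 'position': array([ 335.51,    3.1 , 1251.72]), 'rotation': array([-2.93,  0.  , -1.54])}Traceback (most recent call last):
  File "<stdin>", line 10, in <module>
  File "h.py", line 9, in pixz
    o=np.array(cm["position"]); return o+r*(z-o[2])/r[2]
                                                    ~^^^
IndexError: invalid index to scalar variable.
```

Rotation comes as rpy.

```bash
sed -i 's/np.array(cm\["rotation"\])/Ro.from_euler("xyz",cm["rotation"]).as_matrix()/' h.py
python3 - <<'E'
from h import *
np.set_printoptions(precision=1,suppress=True)
for n in ["top","scene"]:
  cm=bot.camera_model(n)
  D=np.load(n+"0.npy")
  for l,z in [("tin",0),("lid_tab",117),("lid_hinge",89),("beaker_mid",134),("coaster_top",6),("scale",0),("bottle_a",0)]:
    for r in bot.spot_point(n,l)[:2]:
        u,v=r["point"]
        print(n,l,np.array([r["conf"],u,v]), pixz(cm,u,v,z), pix2w(cm,u,v,D[int(v),int(u)]))
print(bot.get_obs()["time"])
E
```

```text
top tin [  0.9 295.8 263.3] [559.3  53.9   0. ] [542.2  50.   95.3]
top lid_tab [  0.9 291.6 286.2] [493.2  55.7 117. ] [490.7  54.8 134.7]
top lid_hinge [  0.8 300.6 208.7] [656.5  44.5  89. ] [681.4  47.7  -1.1]
top lid_hinge [  0.3 441.6 215. ] [ 651.3 -242.2   89. ] [ 665.8 -253.5   35.3]
top beaker_mid [  0.8 270.9 233. ] [593.6  98.9 134. ] [600.9 101.6 102.5]
top coaster_top [  0.6 178.9 280.3] [514.4 301.1   6. ] [514.3 301.    6.4]
top bottle_a [  0.7 192.3 212.7] [665.4 284.6   0. ] [652.2 273.4  49.9]
scene tin [  0.7 344.5 291.7] [557.8  48.9   0. ] [597.9 113.6 147.7]
scene lid_tab [  0.6 383.5 255.9] [498.1  69.1 117. ] [497.6  68.6 115.9]
scene lid_hinge [  0.9 293.6 285.7] [654.5  39.1  89. ] [651.8  32.   74.5]
scene beaker_mid [  0.6 335.6 285.1] [601.6  90.6 134. ] [593.5  76.5 103.2]
scene coaster_top [  0.8 433.2 403. ] [523.2 301.    6. ] [522.6 300.7   4. ]
scene coaster_top [  0.5 382.  253.5] [455.8  10.4   6. ] [499.3  65.5 120.6]
scene scale [  0.8 292.1 155.5] [ 506.1 -296.6    0. ] [ 510.9 -284.8   14.8]
scene bottle_a [  0.8 221.7 195.7] [ 682.9 -261.8    0. ] [ 686.1 -244.4   22.9]
scene bottle_a [  0.7 346.6 431.1] [672.7 275.7   0. ] [678.8 283.7  39.9]
0.85
```

View pics/top0.png

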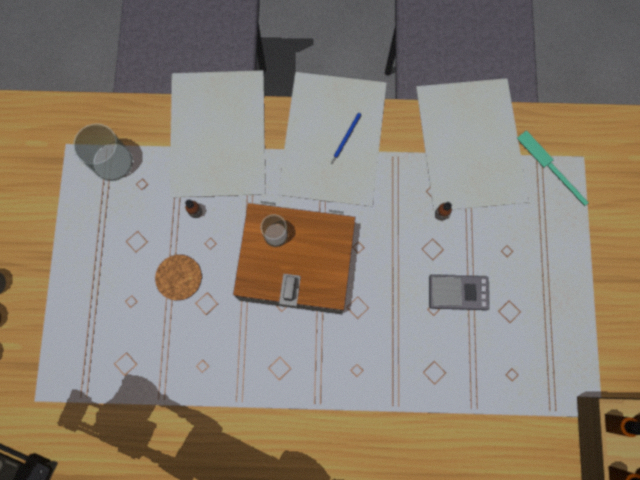

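View pics/scene0.png

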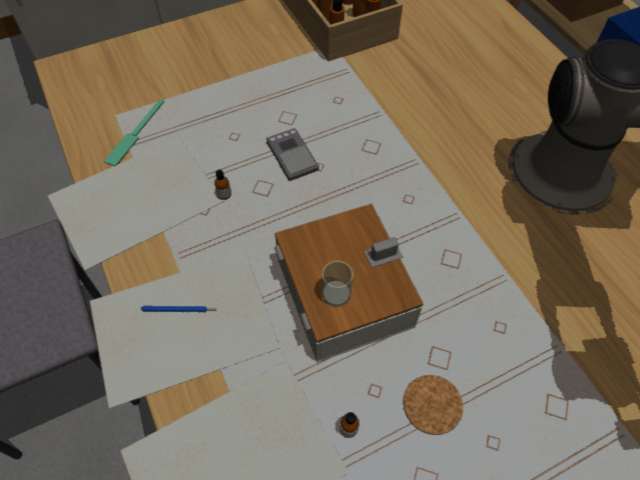

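The top picture shows the tin at the centre. The tab is at (290,288), the beaker at rear left (275,230), the coaster at (179,278) and the scale on the right (459,292), with bottles at (194,209) and (444,211). Next I'll refine these positions with depth.

```bash
python3 - <<'E'
from h import *
np.set_printoptions(precision=1,suppress=True)
for n in ["top","scene"]:
  cm=bot.camera_model(n); D=np.load(n+"0.npy"); P=cloud(cm,D); Z=P[...,2]; X=P[...,0];Y=P[...,1]
  A=(D>0)&(X>430)&(X<690)&(Y>-100)&(Y<200)
  print(n,"table z",np.median(Z[(D>0)&(X>380)&(X<700)&(Y>150)&(Y<250)]))
  m=A&(abs(Z-99)<5); q=P[m][:,:2].astype(np.float32)
  mk=(m*255).astype(np.uint8); k,l,s,_=cv2.connectedComponentsWithStats(mk); i=1+s[1:,4].argmax()
  q=P[l==i][:,:2].astype(np.float32); print("lid",cv2.minAreaRect(q),"zmed",np.median(Z[l==i]))
  t=A&(Z>128)&(Z<142)&(X<560); q=P[t].astype(np.float32); print("tabtop",t.sum(),cv2.minAreaRect(q[:,:2].copy()),q.mean(0))
  b=A&(Z>110)&(X>550); q=P[b]; print("beaker",b.sum(),q.min(0),q.max(0),cv2.minEnclosingCircle(q[:,:2].astype(np.float32)))
  r=A&(Z>155)&(X>550); 
  if r.sum()>5: print(" rim",r.sum(),cv2.minEnclosingCircle(P[r][:,:2].astype(np.float32)),Z[r].max())
  c=(D>0)&(Z>3)&(Z<9)&(X>440)&(X<600)&(Y>230)&(Y<370); q=P[c][:,:2].astype(np.float32)
  print("coaster",c.sum(),cv2.minEnclosingCircle(q), q.mean(0))
E
python3 - <<'E'
import cv2
a=cv2.imread('pics/top0.png')[190:320,150:370]; b=cv2.imread('pics/scene0.png')[200:360,260:430]
cv2.imwrite('pics/c0.png',cv2.resize(a,None,fx=3.5,fy=3.5,interpolation=2))
E
```

```text
top table z 2.3892511847568585
lid ((560.5258178710938, 52.38372802734375), (220.6909637451172, 202.44384765625), 84.29739379882812) zmed 99.63246503071832
tabtop 217 ((489.1738586425781, 59.81493377685547), (18.23761558532715, 43.83274841308594), 83.92568969726562) [488.7  59.6 135.3]
beaker 469 [573.4  66.6 110.1] [623.2 115.3 173.8] ((598.3958740234375, 91.50768280029297), 25.17833709716797)
 rim 206 ((598.4363403320312, 91.58807373046875), 25.120281219482422) 173.7816689187223
coaster 2320 ((519.4965209960938, 300.79901123046875), 104.44994354248047) [517.7 300. ]
scene table z 1.4602314207224936
lid ((560.0678100585938, 50.30567932128906), (221.84095764160156, 203.22817993164062), 84.08198547363281) zmed 98.8099507393897
tabtop 263 ((489.6906433105469, 58.20225143432617), (18.667158126831055, 45.09154510498047), 83.72835540771484) [490.7  59.5 133.9]
beaker 1087 [573.9  63.9 110. ] [624.  115.6 173. ] ((599.5950927734375, 89.7786636352539), 25.905414581298828)
 rim 387 ((599.5029296875, 89.69749450683594), 25.828020095825195) 172.98413434566942
coaster 2946 ((520.807373046875, 297.58282470703125), 102.49348449707031) [523.3 301.3]
```

View pics/c0.png

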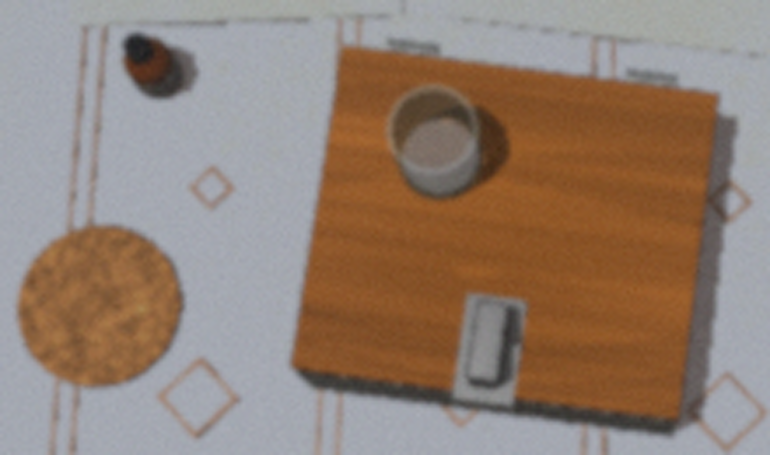

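```bash
python3 - <<'E'
from h import *
np.set_printoptions(precision=3,suppress=True)
o=bot.get_obs(); R=Ro.from_euler("xyz",o["tcp_rot"]).as_matrix(); print(R)
p=np.array(o["tool_pos"])
y=R[:,1]; a=np.arctan2(y[1],y[0]); print("jaw yaw",a)
for n in ["top","scene"]:
  im=cv2.imread(f"pics/{n}0.png"); h=cv2.cvtColor(im,cv2.COLOR_BGR2HSV)
  m=((h[...,1]>80)).astype(np.uint8); 
  cm=bot.camera_model(n); P=cloud(cm,np.load(n+"0.npy"))
  m&=((P[...,2]<25)&(P[...,0]>430)&(P[...,0]<600)&(P[...,1]>230)&(P[...,1]<370)).astype(np.uint8)
  c=max(cv2.findContours(m,0,cv2.CHAIN_APPROX_NONE)[0],key=cv2.contourArea)[:,0]
  q=np.array([pixz(cm,u,v,6)[:2] for u,v in c],np.float32); print(n,cv2.minEnclosingCircle(q),cv2.fitEllipse(q))
E
```

```text
[[ 0.     0.352  0.936]
 [ 0.     0.936 -0.352]
 [-1.     0.     0.   ]]
jaw yaw 1.2110206372816645
top ((521.8803100585938, 303.5545654296875), 49.1578483581543) ((521.6832275390625, 303.62322998046875), (95.38201904296875, 95.97286224365234), 152.6256561279297)
scene ((523.3960571289062, 302.6872253417969), 50.96916961669922) ((524.4124145507812, 301.5183410644531), (96.85859680175781, 97.5197525024414), 106.19328308105469)
```

```bash
python3 -m handwheel '[[[-1.5,0,0,-0.064],[-1.5,0,0,-0.064],[0,0,0,-0.064],[0,0,0,-0.064],[0,-2.2,2.8,0],[0,-2.2,2.8,0],[0,-2.2,2.8,0],[0,-2.2,2.8,0]]]' 1
python3 -m handwheel '[[[0,-2.2,2.8,0],[0,-2.2,2.8,0],[0,-2.2,2.8,0],[0,-2.2,2.8,0],[0,-2.2,2.8,0],[0,-2.2,2.8,0],[0,-2.2,2.8,0],[0,-2.2,2.8,0]]]'
python3 -m handwheel '[[[0,-2.2,2.8,0],[0,-2.2,2.8,0],[0,-2.2,2.8,0],[0,0,0,0],[0,0,0,0]]]'
cat > st.py <<'E'
import sys
from h import *
np.set_printoptions(precision=2,suppress=True)
o=bot.get_obs(); R=Ro.from_euler("xyz",o["tcp_rot"]).as_matrix(); p=np.array(o["tool_pos"])
print("t",o["time"],"pos",p,"jawyaw",np.arctan2(R[1,1],R[0,1]),"F",np.array(o["contact_force"]),"w",o["grip_width"])
if len(sys.argv)>3:
    t=np.array([float(a) for a in sys.argv[1:4]]); print("tool shift cm",R.T@(t-p)/10)
E
python3 st.py 599 90.6 126
python3 - <<'E'
from h import *
p,d=bot.capture("wrist"); cv2.imwrite("pics/w1.png",p[:,:,::-1]); np.save("w1.npy",d)
np.set_printoptions(precision=1,suppress=True)
cm=bot.camera_model("wrist"); P=cloud(cm,d);A=(d>0)
r=A&(P[...,2]>158)&(P[...,2]<176)&(abs(P[...,0]-599)<50)&(abs(P[...,1]-90)<50)
if r.sum()>5: print(r.sum(),cv2.minEnclosingCircle(P[r][:,:2].astype(np.float32)),P[r].mean(0))
E
```

```text
time: 1.52
tool_pos: [287.8, 391.2, 222.5]
tcp_rot: [0.818, 1.57, 0.716]
contact_force: [0.6, 0.6, -0.5]
grip_width: 91.9
time: 2.18
tool_pos: [492.7, 192.5, 222.5]
tcp_rot: [0.754, 1.57, 0.65]
contact_force: [-0.3, 0.8, 0.6]
grip_width: 91.7
time: 2.6
tool_pos: [569.1, 118.2, 221.7]
tcp_rot: [-3.123, 1.57, 3.053]
contact_force: [-1.0, -0.1, 0.5]
grip_width: 91.9
t 2.6 pos [569.07 118.21 221.65] jawyaw 1.4639998508674907 F [-1.02 -0.08  0.48] w 91.91884980636007
tool shift cm [ 9.56 -2.43  3.28]
1370 ((598.7076416015625, 93.02494049072266), 24.990041732788086) [593.6  93.2 166.3]
```

View pics/w1.png

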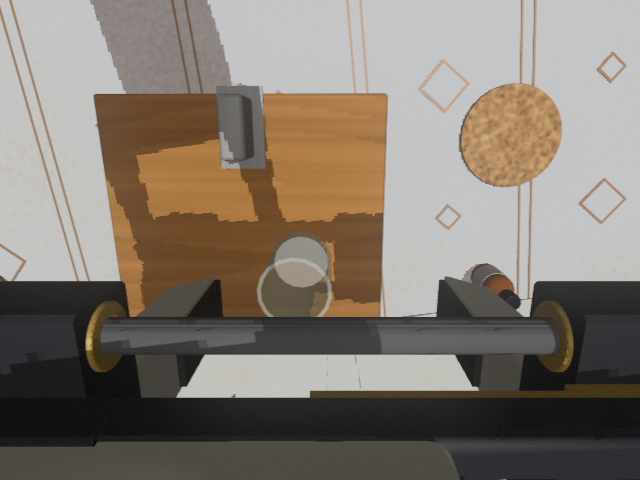

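The wrist view shows the beaker rim at (294,292), the tab at (238,128) and the coaster at (511,135). The box edges run parallel to the image, so the jaw yaw is right.

```bash
python3 - <<'E'
from h import *
np.set_printoptions(precision=1,suppress=True)
cm=bot.camera_model("wrist"); d=np.load("w1.npy"); P=cloud(cm,d);A=d>0
t=A&(P[...,2]>130)&(P[...,2]<142)&(P[...,0]<530)&(abs(P[...,1]-58)<40); print("tab",t.sum(),cv2.minAreaRect(P[t][:,:2].astype(np.float32)))
h=cv2.cvtColor(cv2.imread("pics/w1.png"),cv2.COLOR_BGR2HSV)
m=((h[...,1]>80)&(P[...,0]>430)&(P[...,0]<600)&(P[...,1]>230)&(P[...,1]<370)).astype(np.uint8)
c=max(cv2.findContours(m,0,1)[0],key=cv2.contourArea)[:,0]
q=np.array([pixz(cm,u,v,6)[:2] for u,v in c],np.float32); print("coaster",cv2.minEnclosingCircle(q),cv2.fitEllipse(q))
E
python3 -m handwheel '[[[0,-1.2,1.6,0],[0,-1.2,1.65,0],[0,0,0,0],[0,0,0,0]]]'
python3 st.py 599 91.5 126
```

```text
tab 1796 ((489.9129333496094, 60.9898681640625), (18.650888442993164, 43.19264602661133), 84.3627700805664)
coaster ((519.8463134765625, 315.19378662109375), 60.56502914428711) ((521.6439208984375, 304.95751953125), (96.50270080566406, 105.15829467773438), 74.45127868652344)
time: 2.98
tool_pos: [597.6, 93.3, 222.3]
tcp_rot: [2.551, 1.57, 2.447]
contact_force: [-0.7, -0.3, 0.0]
grip_width: 92.0
t 2.9833 pos [597.64  93.26 222.34] jawyaw 1.4673819071612586 F [-0.75 -0.31  0.03] w 92.01725191052316
tool shift cm [ 9.63 -0.17  0.16]
```

```bash
python3 -m handwheel '[[[2,-0.1,0.15,0],[2,0,0,0],[2,0,0,0],[2,0,0,0],[1.6,0,0,0],[0,0,0,0],[0,0,0,0]]]'
python3 st.py 599 91.5 126
python3 -m handwheel '[[[0,0,0,0],[0,0,0,0],[0,0,0,0],[0,0,0,0],[0,0,0,0],[0,0,0,0],[0,0,0,0],[0,0,0,0]]]' 0.45; python3 st.py
```

```text
time: 3.57
tool_pos: [598.4, 92.6, 126.4]
tcp_rot: [3.037, 1.569, 2.934]
contact_force: [0.4, 0.2, 0.6]
grip_width: 91.7
t 3.5667 pos [598.44  92.56 126.42] jawyaw 1.4684417877121092 F [0.38 0.23 0.63] w 91.67492055431926
tool shift cm [ 0.04 -0.1   0.07]
time: 4.23
tool_pos: [599.7, 91.3, 126.5]
tcp_rot: [0.939, 1.57, 0.835]
contact_force: [-0.5, -0.3, 1.1]
grip_width: 49.4
t 4.2333 pos [599.7   91.32 126.52] jawyaw 1.4668873331165222 F [-0.49 -0.28  1.07] w 49.39901310162874
```

Gripped at 49.4 mm wide. Now I'll lift.

```bash
python3 -m handwheel '[[[-0.5,0,0,0],[-1,0,0,0],[-1.5,0,0,0],[-1.5,0,0,0],[-1,0,0,0],[-0.5,0,0,0],[0,0,0,0]]]'
python3 st.py 522 303.5 33.5
```

```text
time: 4.82
tool_pos: [600.3, 91.3, 188.1]
tcp_rot: [0.144, 1.568, 0.04]
contact_force: [-1.4, -0.1, -1.6]
grip_width: 49.0
t 4.8167 pos [600.28  91.28 188.05] jawyaw 1.4669487601894304 F [-1.35 -0.13 -1.64] w 48.99214227520447
tool shift cm [ 15.44  20.29 -10.03]
```

```bash
python3 -m handwheel '[[[0,1,-0.5,0],[0,2,-1,0],[0,3.1,-1.5,0],[0,3.1,-1.5,0],[0,3.1,-1.5,0],[0,3,-1.5,0],[0,2.3,-1.2,0],[0,1.7,-0.8,0]]]'
python3 -m handwheel '[[[0,0.9,-0.4,0],[0,0,0,0],[0,0,0,0]]]'
python3 st.py 522 303.5 33.5
python3 - <<'E'
from h import *
p,d=bot.capture("wrist"); cv2.imwrite("pics/w2.png",p[:,:,::-1]); np.save("w2.npy",d)
cm=bot.camera_model("wrist"); P=cloud(cm,d)
h=cv2.cvtColor(p,cv2.COLOR_RGB2HSV)
m=((h[...,1]>80)&(P[...,0]>430)&(P[...,0]<600)&(P[...,1]>230)&(P[...,1]<370)).astype(np.uint8)
cv2.imwrite("pics/m2.png",m*255)
p,d=bot.capture("scene"); cv2.imwrite("pics/s2.png",p[:,:,::-1])
E
```

```text
time: 5.48
tool_pos: [522.6, 295.9, 185.3]
tcp_rot: [-3.032, 1.568, -3.133]
contact_force: [0.4, -0.1, -1.3]
grip_width: 49.4
time: 5.73
tool_pos: [521.7, 302.3, 185.8]
tcp_rot: [-2.25, 1.57, -2.353]
contact_force: [0.1, 0.2, -1.1]
grip_width: 49.2
t 5.7333 pos [521.72 302.33 185.79] jawyaw 1.4679665030002234 F [ 0.09  0.23 -1.06] w 49.218366856672596
tool shift cm [15.23  0.13  0.03]
```

View pics/w2.png

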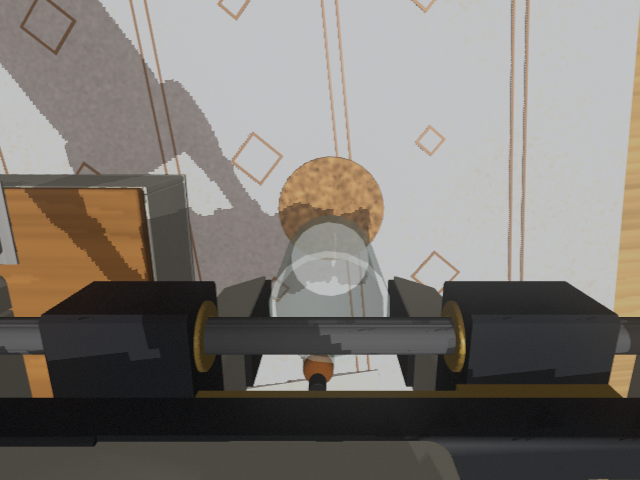

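View pics/s2.png

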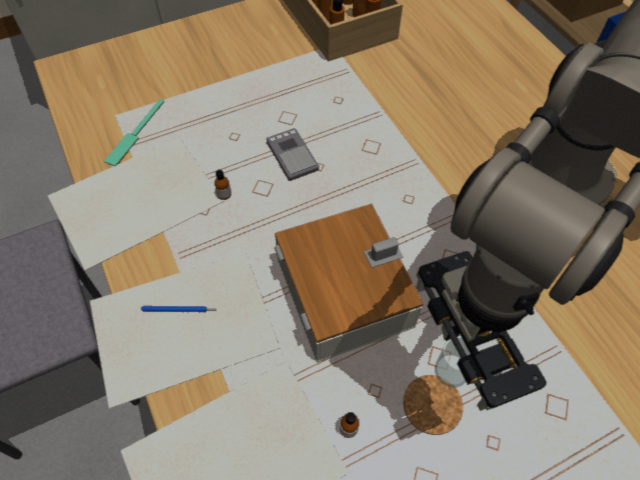

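The wrist view shows the beaker foot (331,259) in line with the coaster (centre about 331,207). The scene view shows the beaker held clear. Lowering in stages now.

```bash
python3 -m handwheel '[[[1,0.1,0,0],[2.5,0,0,0],[3,0,0,0],[3,0,0,0],[2.5,0,0,0],[1.5,0,0,0],[0.8,0,0,0],[0,0,0,0]]]'
python3 -m handwheel '[[[0.3,0,0,0],[0.1,0,0,0],[0,0,0,0]]]'
python3 st.py 522 303.5 33.5
python3 - <<'E'
from h import *
p,d=bot.capture("wrist"); cv2.imwrite("pics/w3.png",p[:,:,::-1])
E
```

```text
time: 6.5
tool_pos: [521.2, 302.1, 41.1]
tcp_rot: [-2.628, 1.567, -2.733]
contact_force: [0.1, -0.9, -0.6]
grip_width: 49.2
time: 6.75
tool_pos: [522.9, 303.6, 40.4]
tcp_rot: [0.524, 1.569, 0.42]
contact_force: [-0.3, -0.1, -0.5]
grip_width: 49.0
t 6.75 pos [522.88 303.58  40.37] jawyaw 1.4667964062330605 F [-0.31 -0.1  -0.48] w 49.012615948814485
tool shift cm [ 0.69 -0.02 -0.09]
```

View pics/w3.png

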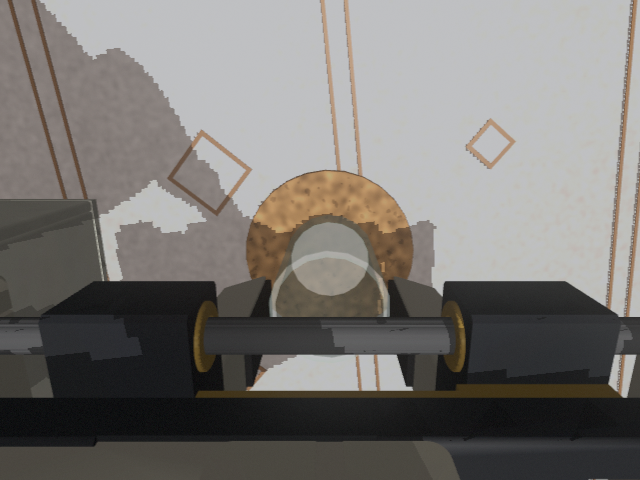

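The foot (330,260) is well inside the cork (centre about 330,250). Lowering the last millimetres with force checks.

```bash
python3 -m handwheel '[[[0.2,0,0,0],[0.2,0,0,0],[0.1,0,0,0],[0,0,0,0],[0,0,0,0]]]'
python3 -m handwheel '[[[0.1,0,0,0],[0,0,0,0],[0,0,0,0]]]'
```

```text
time: 7.22
tool_pos: [522.1, 303.5, 34.4]
tcp_rot: [2.367, 1.571, 2.263]
contact_force: [0.2, -0.2, -0.2]
grip_width: 48.9
time: 7.47
tool_pos: [522.3, 303.6, 33.6]
tcp_rot: [0.708, 1.57, 0.604]
contact_force: [0.6, -0.8, 0.4]
grip_width: 49.2
```

```bash
python3 -m handwheel '[[[0.1,0,0,0],[0,0,0,0],[0,0,0,0]]]'; python3 st.py
```

```text
time: 7.72
tool_pos: [522.5, 303.7, 33.5]
tcp_rot: [0.521, 1.569, 0.417]
contact_force: [-1.5, -0.7, 6.7]
grip_width: 48.9
t 7.7167 pos [522.54 303.67  33.48] jawyaw 1.4671315262509181 F [-1.5  -0.68  6.7 ] w 48.907800437992805
```

Contact at +6.7 N, so I'll release.

```bash
python3 -m handwheel '[[[0,0,0,0],[0,0,0,0],[0,0,0,0],[0,0,0,0],[0,0,0,0]]]' 0.8
python3 -m handwheel '[[[-0.5,0,0,0],[-1.5,0,0,0],[-2.5,0,0,0],[-3.5,0,0,0],[-3.5,0,0,0],[-3,0,0,0],[-1,0,0,0],[0,0,0,0]]]'
python3 st.py 489.7 60 185
python3 - <<'E'
from h import *
p,d=bot.capture("wrist"); cv2.imwrite("pics/w4.png",p[:,:,::-1])
E
```

```text
time: 8.13
tool_pos: [522.1, 303.4, 32.2]
tcp_rot: [-2.788, 1.57, -2.892]
contact_force: [0.9, -1.0, -0.3]
grip_width: 72.8
time: 8.8
tool_pos: [523.7, 304.1, 191.0]
tcp_rot: [0.513, 1.564, 0.41]
contact_force: [-0.3, 0.0, -0.5]
grip_width: 73.4
t 8.8 pos [523.68 304.12 191.  ] jawyaw 1.4670894281767828 F [-0.26  0.05 -0.5 ] w 73.40629669410899
tool shift cm [  0.51 -24.63  -0.86]
```

View pics/w4.png

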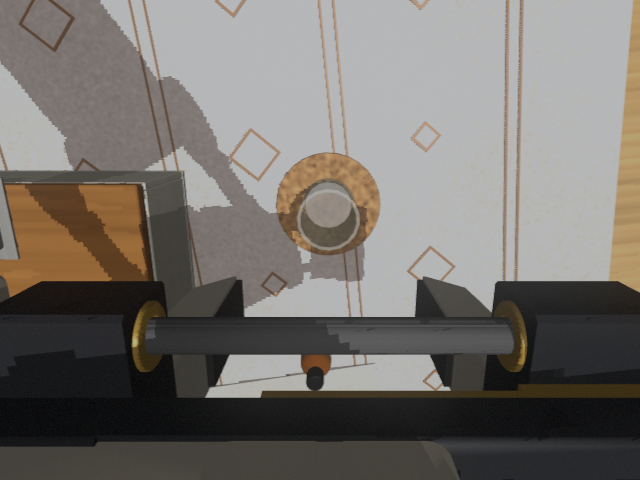

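The beaker stands near the centre of the cork, foot at about (328,208) and cork centre (328,203). Now to the tab.

```bash
python3 -m handwheel '[[[0,-1.5,0,0],[0,-3,-0.2,0],[0,-4,-0.2,0],[0,-4,-0.1,0],[0,-4,-0.1,0],[0,-4,-0.1,0],[0,-2.6,-0.1,0],[0,-1.5,0,0]]]'
python3 -m handwheel '[[[0,0,0,0],[0,0,0,0],[0,0,0,0]]]'
python3 st.py 489.7 60 110
python3 - <<'E'
from h import *
np.set_printoptions(precision=1,suppress=True)
p,d=bot.capture("wrist"); cv2.imwrite("pics/w5.png",p[:,:,::-1])
cm=bot.camera_model("wrist"); P=cloud(cm,d);A=d>0
t=A&(P[...,2]>128)&(P[...,2]<142)&(P[...,0]<530)&(abs(P[...,1]-58)<30); print("tab",t.sum(),cv2.minAreaRect(P[t][:,:2].astype(np.float32)),P[t].mean(0))
E
```

```text
time: 9.52
tool_pos: [486.7, 56.8, 185.1]
tcp_rot: [-2.937, 1.566, -3.043]
contact_force: [-0.5, -0.4, 0.4]
grip_width: 73.5
time: 9.77
tool_pos: [488.2, 60.2, 186.2]
tcp_rot: [3.003, 1.568, 2.899]
contact_force: [-0.1, 0.8, 0.7]
grip_width: 73.5
t 9.7667 pos [488.15  60.25 186.16] jawyaw 1.467087518386884 F [-0.12  0.84  0.66] w 73.45943935015976
tool shift cm [ 7.62 -0.01  0.17]
tab 1858 ((490.3506774902344, 60.261329650878906), (17.90958023071289, 43.402748107910156), 83.79559326171875) [489.   60.3 135. ]
```

View pics/w5.png

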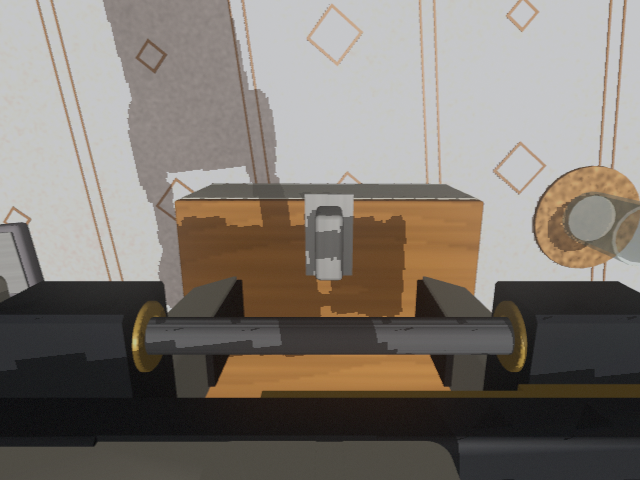

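The tab (329,242) is centred between the fingers. Descending and gripping.

```bash
python3 -m handwheel '[[[1,0,0.15,0],[2,0,0,0],[2,0,0,0],[1.4,0,0,0],[0.8,0,0,0],[0.3,0,0,0],[0,0,0,0]]]'
python3 st.py 489.7 60 110
python3 -m handwheel '[[[0,0,0,0],[0,0,0,0],[0,0,0,0],[0,0,0,0],[0,0,0,0],[0,0,0,0],[0,0,0,0],[0,0,0,0]]]' 0; python3 st.py
```

```text
time: 10.4
tool_pos: [489.9, 59.9, 111.7]
tcp_rot: [3.133, 1.569, 3.03]
contact_force: [-0.5, 0.3, 1.1]
grip_width: 73.4
t 10.4 pos [489.91  59.93 111.65] jawyaw 1.467816195460625 F [-0.51  0.26  1.12] w 73.37358595129739
tool shift cm [ 0.17  0.   -0.02]
time: 11.07
tool_pos: [490.2, 59.4, 112.5]
tcp_rot: [0.751, 1.571, 0.647]
contact_force: [-0.1, -0.1, 0.2]
grip_width: 24.7
t 11.0667 pos [490.23  59.43 112.47] jawyaw 1.4669514379487678 F [-0.05 -0.08  0.21] w 24.6519800504445
```

Still closing; I'll wait a little, then lift slowly.

```bash
python3 -m handwheel '[[[0,0,0,0],[0,0,0,0],[0,0,0,0],[0,0,0,0]]]' 0
python3 -m handwheel '[[[-0.1,0,0,0],[0,0,0,0],[0,0,0,0]]]'
python3 -m handwheel '[[[-0.1,0,0,0],[0,0,0,0],[0,0,0,0]]]'
python3 -m handwheel '[[[-0.1,0,0,0],[0,0,0,0],[0,0,0,0]]]'
```

```text
time: 11.4
tool_pos: [490.2, 59.5, 112.4]
tcp_rot: [1.276, 1.571, 1.173]
contact_force: [-0.0, -0.0, 0.4]
grip_width: 1.3
time: 11.65
tool_pos: [490.3, 59.4, 113.5]
tcp_rot: [0.547, 1.571, 0.443]
contact_force: [-0.1, -0.0, -0.5]
grip_width: 0.5
time: 11.9
tool_pos: [490.3, 59.4, 114.5]
tcp_rot: [0.341, 1.571, 0.237]
contact_force: [-0.5, -0.2, 0.5]
grip_width: 0.7
time: 12.15
tool_pos: [490.3, 59.5, 115.5]
tcp_rot: [0.419, 1.571, 0.316]
contact_force: [-0.2, -0.4, 0.2]
grip_width: 1.0
```

The fingers shut to 0.5–1 mm, so the tab isn't between them. I'll look before going on.

```bash
python3 - <<'E'
from h import *
for n in ["wrist","scene","top"]:
    p,d=bot.capture(n); cv2.imwrite(f"pics/{n}6.png",p[:,:,::-1]); np.save(n+"6.npy",d)
p=cv2.imread("pics/scene6.png")[180:400,250:560]; cv2.imwrite("pics/c6.png",cv2.resize(p,None,fx=2.5,fy=2.5))
E
```

```text
(no output)
```

View pics/wrist6.png

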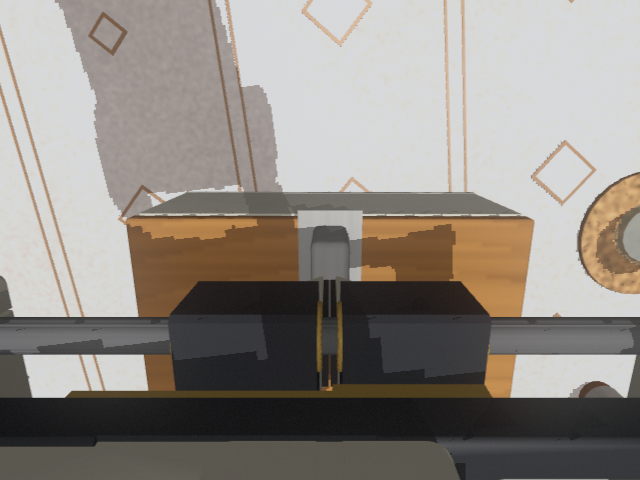

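View pics/c6.png

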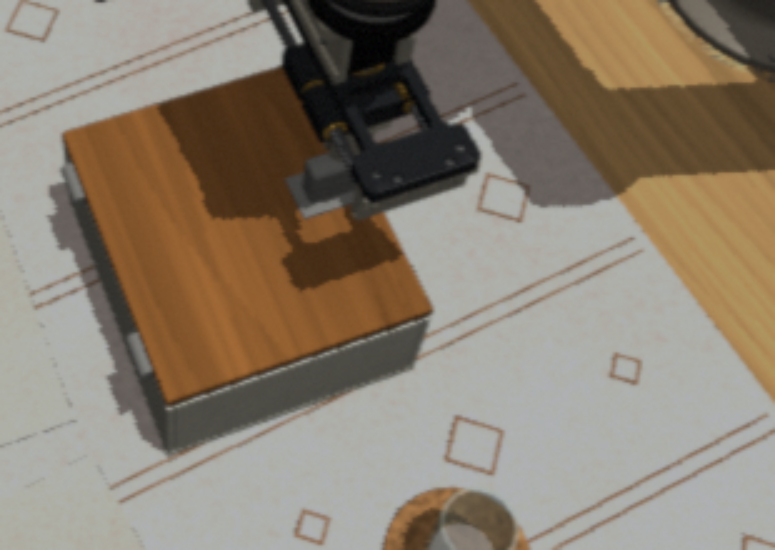

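```bash
python3 - <<'E'
from h import *
np.set_printoptions(precision=1,suppress=True)
o=bot.get_obs(); t=np.array(o["tool_pos"]); print(t)
def proj(cm,p):
    q=Ro.from_euler("xyz",cm["rotation"]).as_matrix().T@(np.array(p)-cm["position"]); return np.array([q[0]/q[2]*cm["fx"]+cm["cx"],q[1]/q[2]*cm["fy"]+cm["cy"],q[2]])
for n in ["wrist","scene","top"]:
    cm=bot.camera_model(n); d=np.load(n+"6.npy"); print(n,cm["position"])
    for z in (0,19,66): 
        q=proj(cm,t+[0,0,z]); print(z,q,d[int(q[1]),int(q[0])])
    P=cloud(cm,d)
    m=(d>0)&(P[...,2]>128)&(P[...,2]<142)&(P[...,0]<530)&(abs(P[...,1]-58)<12); print("z128-142",m.sum(),P[m].min(0),P[m].max(0),P[m].mean(0))
# wrist finger points
cm=bot.camera_model("wrist"); P=cloud(cm,np.load("wrist6.npy"))
for v in range(225,400,8): print(v,P[v,330],P[v,318])
E
python3 - <<'E'
import cv2
p=cv2.imread("pics/scene6.png")[220:290,360:450]; q=cv2.imread("pics/top6.png")[240:340,240:340]
import numpy as np
cv2.imwrite("pics/c7.png",cv2.resize(p,None,fx=8,fy=8,interpolation=2)); cv2.imwrite("pics/c8.png",cv2.resize(q,(600,600),interpolation=2))
E
```

```text
[490.2  59.5 115.4]
wrist [420.6  66.4 307.9]
0 [329.2 272.7 204. ] 182.98067
19 [329.2 286.7 185.7] 184.3144
66 [329.4 337.3 140.3] 83.09492
z128-142 1522 [467.8  51.3 128.1] [491.2  70.  136.8] [476.8  61.1 134.4]
scene [818.3 469.5 959.6]
0 [384.6 250.3 989. ] 970.7016
19 [385.6 244.5 973.1] 941.5651
66 [388.5 229.2 933.6] 873.4973
z128-142 233 [ -4.2  47.4 128.2] [511.6  67.5 141.4] [305.   58.  133.9]
top [ 335.5    3.1 1251.7]
0 [ 289.6  287.8 1144.3] 869.0274
19 [ 289.2  286.4 1125.7] 859.23065
66 [ 288.   282.8 1079.7] 779.129
z128-142 1 [469.9  68.6 132.8] [469.9  68.6 132.8] [469.9  68.6 132.8]
225 [468.7  62.1 101.7] [468.1  55.8 101.4]
233 [468.7  62.1 118.9] [468.2  56.3 118.5]
241 [468.9  62.  132.5] [468.3  56.6 132.6]
249 [471.8  61.7 135.4] [471.4  56.3 135. ]
257 [475.8  61.3 134.8] [474.9  56.  135.8]
265 [479.7  60.9 134.4] [479.1  55.5 134.5]
273 [483.2  60.5 135.3] [482.6  55.1 135.6]
281 [487.4  60.1 134.6] [453.8  60.5 220.9]
289 [490.8  59.8 136. ] [453.8  60.6 225.9]
297 [488.4  60.  150.6] [455.5  60.5 226.3]
305 [491.7  59.6 151.4] [455.4  60.6 230.8]
313 [494.7  59.3 152.8] [456.2  60.6 232.9]
321 [459.2  62.7 230.8] [457.   60.5 234.7]
329 [460.3  62.6 232.3] [458.4  60.4 235.4]
337 [461.8  62.4 232.9] [459.6  60.3 236.5]
345 [463.5  62.3 233.1] [461.1  60.1 236.9]
353 [465.3  62.1 233.2] [462.4  60.  237.8]
361 [550.6  53.7  99.7] [465.2  59.6 236. ]
369 [556.4  53.1  99. ] [467.8  59.3 234.8]
377 [562.5  52.5  97.8] [472.5  58.7 230.7]
385 [566.5  52.1 100.1] [473.9  58.6 231.5]
393 [468.3  61.7 242.3] [468.   59.5 242.4]
```

View pics/c7.png

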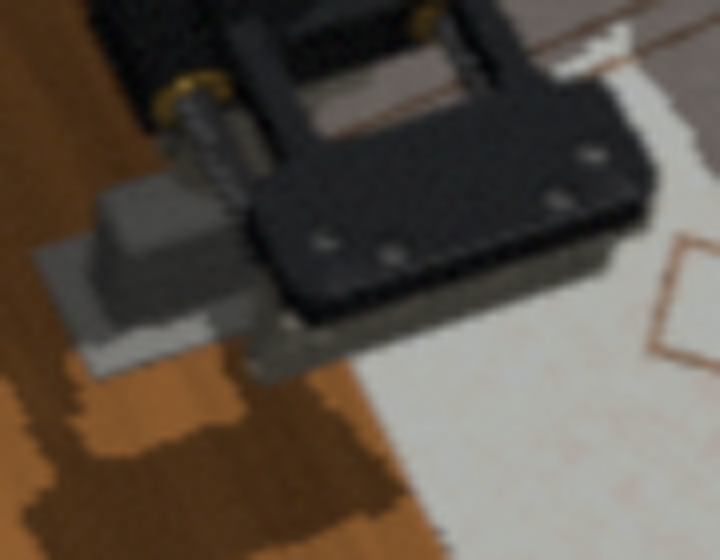

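View pics/c8.png

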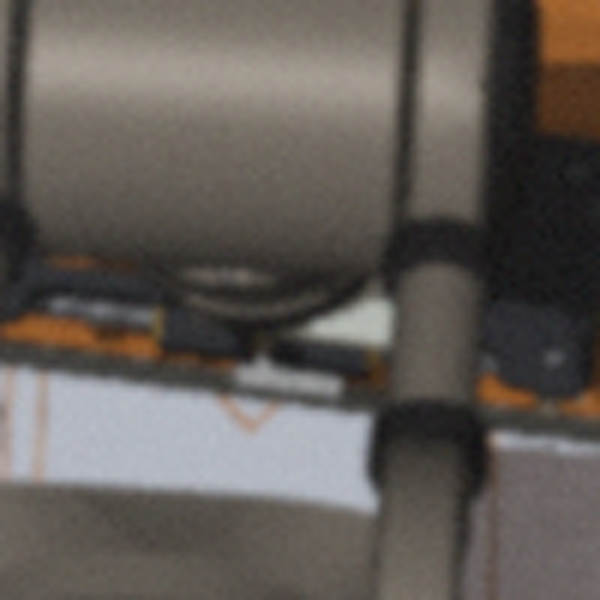

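```bash
python3 - <<'E'
from h import *
np.set_printoptions(precision=1,suppress=True)
o=bot.get_obs(); t=np.array(o["tool_pos"]); R=Ro.from_euler("xyz",o["tcp_rot"]).as_matrix()
cm=bot.camera_model("wrist")
for n in ["w1","w2","wrist6"]:
  d=np.load(n+".npy"); P=(cloud(cm,d)-t)@R   # tool coords (x along fingers)
  m=(d>0)&(abs(P[...,1])<75)&(P[...,0]>-90)&(abs(P[...,2])<25)&(P[...,0]<5)
  print(n,m.sum()); 
  if m.sum():
    v,u=np.nonzero(m); print("u",u.min(),u.max(),"v",v.min(),v.max())
    print(np.percentile(P[m],[0,2,50,98,100],axis=0))
  for u,v in [(215,285),(215,300),(205,330),(180,340),(445,285),(450,300),(250,290),(265,283),(265,300),(410,300)]: print((u,v),P[v,u],d[v,u])
E
```

```text
w1 6904
u 136 523 v 276 397
[[-90.  -63.9 -12.1]
 [-89.  -61.3 -11.4]
 [-63.5 -45.5  -9.4]
 [-36.4  61.4   9. ]
 [-33.7  63.9  11.2]]
(215, 285) [-41.1 -46.2  -9.6] 161.80864
(215, 300) [-44.9 -45.5  -4.8] 159.37811
(205, 330) [-115.6  -26.4  -29.2] 84.74277
(180, 340) [-117.5  -31.1  -27.9] 83.23548
(445, 285) [-41.2  46.7  -9.7] 161.80898
(450, 300) [-50.   46.4  -7.1] 154.01286
(250, 290) [122.1 -66.5  59.9] 337.44934
(265, 283) [ 68.5 -44.5  32.5] 278.56863
(265, 300) [ 58.7 -43.4  41. ] 271.30124
(410, 300) [-192.4   -0.3  -70. ] 0.0
w2 11066
u 217 442 v 223 390
[[-90.  -41.4 -25. ]
 [-86.4 -36.9 -24.5]
 [-42.4   0.3 -10.6]
 [  2.9  37.1  22.1]
 [  5.   41.4  25. ]]
(215, 285) [-104.4  -27.   -34.9] 94.15871
(215, 300) [-105.5  -26.9  -31.6] 93.87182
(205, 330) [-117.2  -25.9  -30. ] 82.98817
(180, 340) [-124.2  -28.4  -31.6] 75.85796
(445, 285) [-105.9   26.6  -35.5] 92.56235
(450, 300) [-109.3   27.   -33.3] 89.8368
(250, 290) [-49.1 -30.4 -10.8] 153.73254
(265, 283) [-38.1 -26.4  -9.3] 164.78719
(265, 300) [-51.6 -24.4  -7.7] 152.17113
(410, 300) [-58.2  29.2 -10.7] 145.05225
wrist6 3041
u 309 350 v 229 390
[[-89.9  -8.6 -22.1]
 [-81.4  -7.9 -21.8]
 [-19.9   0.3 -10.9]
 [  1.3   8.6   7.5]
 [  4.9   9.4  10. ]]
(215, 285) [-107.   -26.2  -35.9] 91.36928
(215, 300) [-116.5  -23.5  -36.4] 82.035576
(205, 330) [-124.1  -23.5  -33.7] 75.46551
(180, 340) [-124.2  -28.4  -31.6] 75.89494
(445, 285) [-107.1   26.2  -36. ] 91.2489
(450, 300) [-115.4   25.   -36. ] 83.23974
(250, 290) [-110.2  -17.6  -36. ] 88.24535
(265, 283) [-106.   -14.9  -36. ] 92.32028
(265, 300) [-116.6  -13.3  -36.5] 81.94692
(410, 300) [-117.3   16.2  -36.8] 81.26646
```

The wrist depth shows the real fingertips about 35 mm above the reported TCP, at tool x ≈ -35. The fingers shut above the tab top and touched nothing. I'll cross-check that with the scene camera, reopen, and look again lower down.

```bash
python3 - <<'E'
from h import *
np.set_printoptions(precision=1,suppress=True)
cm=bot.camera_model("scene"); d=np.load("scene6.npy"); P=cloud(cm,d)
for u,v in [(393,266),(400,262),(410,258),(430,252),(400,255),(420,245),(378,248)]: print((u,v),P[v,u])
E
python3 -m handwheel '[[[0,0,0,0],[0,0,0,0],[0,0,0,0],[0,0,0,0],[0,0,0,0],[0,0,0,0],[0,0,0,0],[0,0,0,0]]]' 0.6
python3 -m handwheel '[[[0.8,0,0,0],[0.8,0,0,0],[0.4,0,0,0],[0,0,0,0],[0,0,0,0]]]'
python3 st.py
cat > wv.py <<'E'
import sys
from h import *
np.set_printoptions(precision=1,suppress=True)
o=bot.get_obs(); t=np.array(o["tool_pos"]); R=Ro.from_euler("xyz",o["tcp_rot"]).as_matrix()
p,d=bot.capture("wrist"); cv2.imwrite("pics/%s.png"%sys.argv[1],p[:,:,::-1]); cm=bot.camera_model("wrist"); W=cloud(cm,d); P=(W-t)@R
w=o["grip_width"]/2
for s in (-1,1):
    m=(d>0)&(abs(s*P[...,1]-w-5)<9)&(abs(P[...,2])<13)&(P[...,0]>-80)&(P[...,0]<-25)
    print("finger",s,m.sum(),np.percentile(P[m][:,0],[50,95,99]) if m.sum() else "", "tip world z",np.percentile(W[m][:,2],[1,5]) if m.sum() else "")
m=(d>0)&(W[...,2]>125)&(W[...,2]<165)&(abs(P[...,1])<14); 
if m.sum(): print("tab",m.sum(),W[m].min(0),W[m].max(0),"z med",np.median(W[m][:,2]))
E
python3 wv.py w7
```

```text
(393, 266) [533.2 139.5 220. ]
(400, 262) [529.1 147.8 241.5]
(410, 258) [512.9 148.9 242.4]
(430, 252) [479.2 151.1 237.8]
(400, 255) [529.6 145.1 257.6]
(420, 245) [494.3 142.6 255.9]
(378, 248) [505.1  59.5 133.7]
time: 12.97
tool_pos: [490.3, 59.5, 115.4]
tcp_rot: [0.692, 1.571, 0.588]
contact_force: [0.2, -1.0, -0.3]
grip_width: 48.9
time: 13.38
tool_pos: [489.9, 59.5, 94.9]
tcp_rot: [3.1, 1.57, 2.996]
contact_force: [0.1, 0.2, -0.1]
grip_width: 55.0
t 13.3833 pos [489.88  59.46  94.87] jawyaw 1.4668957190463143 F [ 0.06  0.21 -0.15] w 55.02936060839925
finger -1 1998 [-57.7 -38.2 -35.4] tip world z [130.3 133.1]
finger 1 1995 [-57.6 -38.4 -35.4] tip world z [130.3 133.3]
tab 2860 [468.2  50.3 125.1] [496.8  70.6 137.4] z med 135.1944391843657
```

View pics/w7.png

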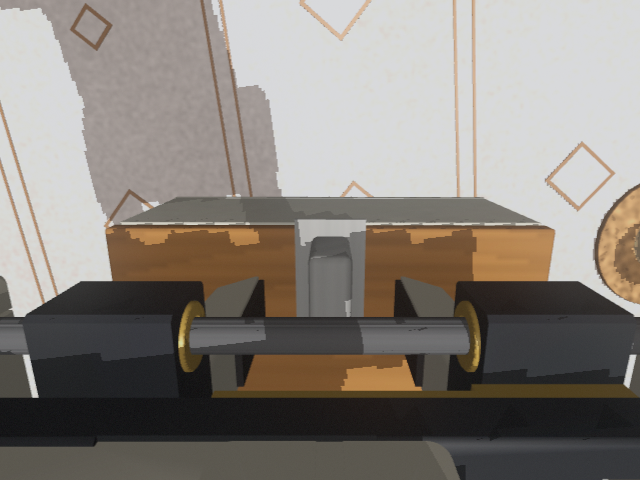

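The tips are at z≈130, straddling the tab (331,280), and the scene camera agrees. Descending 21 mm more with force checks.

```bash
python3 -m handwheel '[[[0.4,0,0,0],[0.5,0,0,0],[0.4,0,0,0],[0,0,0,0],[0,0,0,0]]]'
python3 -m handwheel '[[[0.4,0,0,0],[0.4,0,0,0],[0,0,0,0],[0,0,0,0]]]'
python3 wv.py w8
```

```text
time: 13.85
tool_pos: [490.0, 59.5, 82.1]
tcp_rot: [3.097, 1.57, 2.993]
contact_force: [-0.8, -0.2, -0.1]
grip_width: 55.2
time: 14.18
tool_pos: [490.0, 59.5, 74.1]
tcp_rot: [3.093, 1.57, 2.989]
contact_force: [0.1, 0.3, -1.0]
grip_width: 55.1
finger -1 2684 [-51.1 -25.2 -25. ] tip world z [99.2 99.3]
finger 1 2706 [-50.5 -25.2 -25. ] tip world z [99.2 99.3]
tab 3716 [467.9  48.9 125. ] [513.   70.6 137.4] z med 135.01273797356828
```

```bash
python3 -m handwheel '[[[0,0,0,0],[0,0,0,0],[0,0,0,0],[0,0,0,0],[0,0,0,0],[0,0,0,0],[0,0,0,0],[0,0,0,0]]]' 0
python3 -m handwheel '[[[0,0,0,0],[0,0,0,0],[0,0,0,0]]]'; python3 wv.py w9
```

```text
time: 14.9
tool_pos: [490.3, 59.7, 74.5]
tcp_rot: [1.205, 1.57, 1.101]
contact_force: [0.1, 2.4, -0.0]
grip_width: 17.6
time: 15.15
tool_pos: [490.3, 59.7, 74.5]
tcp_rot: [1.327, 1.57, 1.224]
contact_force: [0.4, 3.0, -0.3]
grip_width: 17.8
finger -1 1441 [-58.  -25.9 -25.1] tip world z [ 99.6 100.3]
finger 1 1446 [-57.8 -25.8 -25.1] tip world z [ 99.6 100.3]
tab 5285 [467.9  46.9 125. ] [512.5  74.7 165. ] z med 135.08608320175924
```

View pics/w9.png

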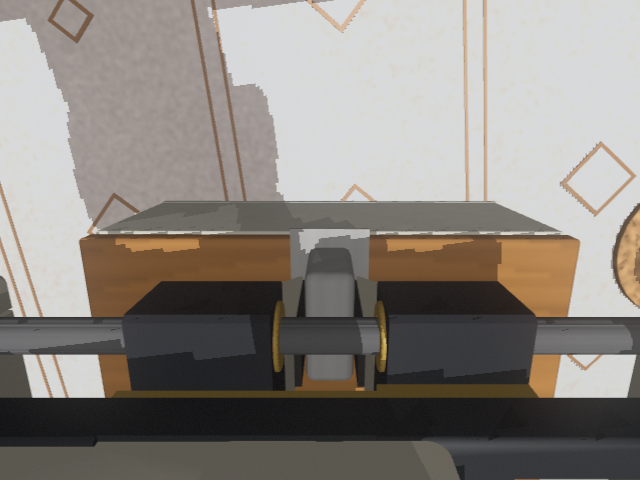

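The tab is gripped at 17.8 mm. Lifting slowly.

```bash
python3 -m handwheel '[[[-0.1,0,0,0],[0,0,0,0],[0,0,0,0]]]'
python3 -m handwheel '[[[-0.1,0,0,0],[0,0,0,0],[0,0,0,0]]]'
python3 -m handwheel '[[[-0.1,0,0,0],[0,0,0,0],[0,0,0,0]]]'
python3 -m handwheel '[[[-0.1,0,0.02,0],[0,0,0,0],[0,0,0,0]]]'; python3 wv.py w10
```

```text
time: 15.45
tool_pos: [490.3, 59.7, 74.8]
tcp_rot: [2.145, 1.57, 2.041]
contact_force: [4.4, 3.6, -8.0]
grip_width: 18.1
time: 15.7
tool_pos: [490.4, 59.7, 75.2]
tcp_rot: [2.341, 1.57, 2.237]
contact_force: [6.3, 4.0, -14.1]
grip_width: 17.3
time: 15.95
tool_pos: [490.5, 59.6, 76.1]
tcp_rot: [2.189, 1.57, 2.085]
contact_force: [7.1, 3.7, -14.9]
grip_width: 17.9
time: 16.2
tool_pos: [490.8, 59.6, 77.4]
tcp_rot: [1.824, 1.57, 1.72]
contact_force: [7.0, 3.0, -12.8]
grip_width: 17.7
finger -1 1448 [-57.9 -25.9 -25.2] tip world z [102.5 103.3]
finger 1 1454 [-58.2 -25.8 -25.1] tip world z [102.5 103.2]
tab 5363 [468.4  46.8 125. ] [513.4  74.6 164.9] z med 137.8396293630362
```

```bash
python3 -m handwheel '[[[-0.1,0,0.06,0],[-0.1,0,0.03,0],[-0.1,0,0.03,0],[0,0,0,0]]]'
python3 -m handwheel '[[[-0.1,0,0.03,0],[-0.1,0,0.03,0],[-0.1,0,0.03,0],[0,0,0,0]]]'
python3 -m handwheel '[[[-0.1,0,0.02,0],[-0.1,0,0.02,0],[-0.1,0,0.02,0],[0,0,0,0],[0,0,0,0]]]'
python3 st.py; python3 wv.py w11
```

```text
time: 16.58
tool_pos: [491.5, 59.5, 80.9]
tcp_rot: [2.626, 1.57, 2.522]
contact_force: [3.1, 2.8, -7.2]
grip_width: 17.9
time: 16.92
tool_pos: [492.3, 59.4, 83.9]
tcp_rot: [2.716, 1.57, 2.612]
contact_force: [3.3, 4.0, -8.0]
grip_width: 18.0
time: 17.33
tool_pos: [493.1, 59.4, 87.1]
tcp_rot: [1.937, 1.57, 1.833]
contact_force: [2.5, 3.7, -7.2]
grip_width: 17.7
t 17.3333 pos [493.14  59.36  87.1 ] jawyaw 1.466899060417117 F [ 2.51  3.69 -7.16] w 17.65494129580942
finger -1 1459 [-56.9 -25.5 -25.1] tip world z [112.2 112.6]
finger 1 1456 [-57.5 -25.6 -25.2] tip world z [112.3 112.7]
tab 5245 [470.3  46.5 125. ] [516.6  74.4 165. ] z med 146.69262833709874
```

```bash
python3 -m handwheel '[[[-0.1,0,0.02,0],[-0.1,0,0.02,0],[-0.1,0,0.02,0],[-0.1,0,0.02,0],[-0.06,0,0,0],[0,0,0,0],[0,0,0,0]]]'
python3 st.py
cat > lid.py <<'E'
from h import *
np.set_printoptions(precision=3,suppress=True)
c=np.array([560.3,51.3]); a=-0.104; ex=np.array([np.cos(a),np.sin(a)]); ey=np.array([-ex[1],ex[0]])
for n in ["wrist","scene","top"]:
    p,d=bot.capture(n); cv2.imwrite(f"pics/{n}_L.png",p[:,:,::-1]); P=cloud(bot.camera_model(n),d)
    x=(P[...,:2]-c)@ex; y=(P[...,:2]-c)@ey; Z=P[...,2]
    m=(d>0)&(abs(x)<88)&(abs(y)<100)&(abs(y-abs(y)*0)>28)&(Z>94)&(Z<125)
    if m.sum()<100: continue
    A=np.c_[x[m],np.ones(m.sum())]; s=np.ones(m.sum(),bool)
    for _ in range(5):
        k=np.linalg.lstsq(A[s],Z[m][s],rcond=None)[0]; s=abs(A@k-Z[m])<3
    th=np.arctan(-k[0]); print(n,s.sum(),"angle",th,"open mm",190*np.sin(th),"front edge z",k@[-95,1],"hinge z",k@[95,1])
E
python3 lid.py
```

```text
time: 17.97
tool_pos: [494.5, 59.2, 91.7]
tcp_rot: [0.477, 1.57, 0.373]
contact_force: [6.1, 4.5, -7.3]
grip_width: 17.9
t 17.9667 pos [494.46  59.21  91.73] jawyaw 1.4668420875354755 F [ 6.14  4.53 -7.3 ] w 17.89813285683651
wrist 13670 angle 0.10294773607189078 open mm 19.52553778376262 front edge z 118.8190257088989 hinge z 99.18956090690226
scene 6616 angle 0.10144230920086754 open mm 19.240999034725768 front edge z 118.19951977333307 hinge z 98.85909431397374
top 1390 angle 0.10319897703326038 open mm 19.573020215453575 front edge z 119.21347970823055 hinge z 99.5357683590166
```

View pics/scene_L.png

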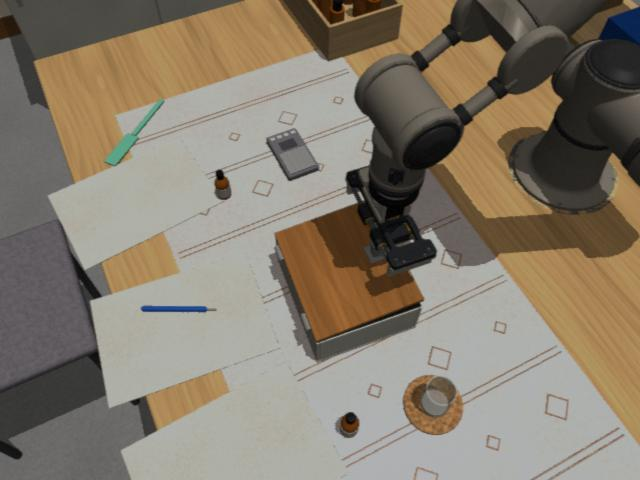

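View pics/wrist_L.png

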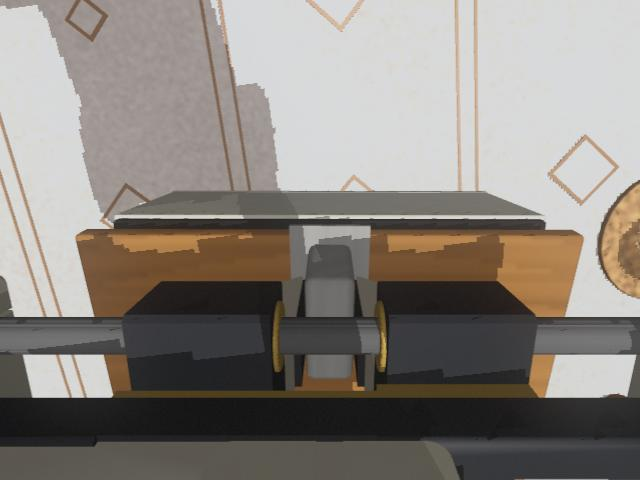

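The lid stands about 19.5 mm open on all three cameras. The scene view shows the beaker upright on the cork (433,397), with the scale and bottles where they were. I'll do a short hold check, then hand in.

```bash
python3 -m handwheel '[[[0,0,0,0],[0,0,0,0],[0,0,0,0],[0,0,0,0],[0,0,0,0],[0,0,0,0]]]'; python3 lid.py; python3 - <<'E'
from h import *
np.set_printoptions(precision=1,suppress=True)
P=None
p,d=bot.capture("scene");P=cloud(bot.camera_model("scene"),d)
m=(d>0)&(P[...,2]>55)&(P[...,2]<90)&(abs(P[...,0]-522)<60)&(abs(P[...,1]-303)<60)
print("beaker rim",cv2.minEnclosingCircle(P[m&(P[...,2]>68)][:,:2].astype(np.float32)),P[m].max(0))
bot.close_job()
E
```

```text
time: 18.62
tool_pos: [494.5, 59.2, 91.7]
tcp_rot: [0.492, 1.57, 0.388]
contact_force: [5.0, 3.7, -7.5]
grip_width: 17.8
wrist 13693 angle 0.10200952154614186 open mm 19.348212247090252 front edge z 118.80406721079166 hinge z 99.3547484387939
scene 6594 angle 0.1015254837135265 open mm 19.256720883734364 front edge z 118.20610564416899 hinge z 98.84971314693286
top 1404 angle 0.10595330596963304 open mm 20.093483584046556 front edge z 119.6317377048459 hinge z 99.42493838246449
beaker rim ((521.3760375976562, 301.18994140625), 26.03626823425293) [547.4 326.5  79.1]
the job is handed in; nothing more can be done
```

I set the beaker down on the cork coaster, opened the lid about 2 cm and handed the job in still holding it, at about 19 s.

- **Beaker:** it went down at light contact, about 7 N. The last check had its rim centre at (521, 301), against (522, 303) for the coaster. That leaves about 20 mm of cork all round the foot.
- **Lid:** the seal broke with a peak of about 15 N. The three cameras put the front edge 19.3, 19.3 and 20.1 mm open, and it held steady over half a second before hand-in. The gripper was still closed on the tab at 17.8 mm.
- **Scale and bottles:** I didn't touch them, and in the last scene picture they look unmoved.

**Failed check:** the first grip on the tab closed on nothing. The wrist depth put the real fingertips about 35 mm above the reported TCP, so the fingers had shut above the tab. I lowered by that much and the second grip held. This also means I had held the beaker near its rim rather than its middle, which did no visible harm.

**Disagreement:** at the tab the outside force still read about 7.5 N down and 5 N sideways at the end. That is a little above the 2 to 5 N expected for the lid alone, probably because the tab turns slightly in the pads.

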